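# Start up the jade polishing station

## Task

Start up the jade polishing station: with a fingertip, lightly press the yellow key on the light pad, then the blue key on the dust extractor, then the green key on the polisher's power unit, in this order, each fully down so that it stays in. Do not touch the red stop button or its box, and do not grasp, lift or shift any of the units or the jade plaques.

Things in the scene. Friction and masses are not known exactly. Their poses are not given: they have to be found in the camera images.
- light_pad: Flat grey inspection light, 140 (x) x 95 (y) x 16 mm high, 0.8 kg, with a white panel under a pale plaque, and one yellow key. Loose, not to be moved. Origin: centre of the underside; z up, x from its key end towards its other end.
- pad_key_top (a point): Centre of the top face of the yellow round cap of the key (28 mm across), which moves with the key; 46 mm towards -x of the pad from its centre, 32 mm above the pad's underside. With the key up it stands 16 mm above the unit's top face, fully down and released 10 mm.
- pad_key (a joint): How far the key's stem is down, in m: 0 = up (start), 0.006 = fully down. It slides straight down against 2.5 N of friction and stays where left. A sprung cap on it (2.5 N/mm, gives 5 mm) takes the touch and springs back: the cap gives 1 mm, then the stem slides 6, then the cap gives 4 more. 5 to 6 N takes it fully down; past 12 N the cap is hard.
- extractor: White dust extractor box, 120 (x) x 110 (y) x 90 mm high, 0.9 kg, black round intake grille in its -x face, black slots and one blue key on top. Loose, not to be moved. Origin: centre of the underside; z up, x from its key end towards its other end.
- extractor_key_top (a point): Centre of the top face of the blue round cap of the key (28 mm across), which moves with the key; 36 mm towards -x of the box from its centre, 106 mm above its underside. With the key up it stands 16 mm above the unit's top face, fully down and released 10 mm.
- extractor_key (a joint): How far the key's stem is down, in m: 0 = up (start), 0.006 = fully down. It slides straight down against 2.5 N of friction and stays where left. A sprung cap on it (2.5 N/mm, gives 5 mm) takes the touch and springs back: the cap gives 1 mm, then the stem slides 6, then the cap gives 4 more. 5 to 6 N takes it fully down; past 12 N the cap is hard.
- power_unit: Dark grey steel power unit of the polisher, 120 (x) x 100 (y) x 60 mm high, 0.9 kg, round dial and display in its -x face, black slots and one green key on top. Loose, not to be moved. Origin: centre of the underside; z up, x from its key end towards its other end.
- polisher_key_top (a point): Centre of the top face of the green round cap of the key (28 mm across), which moves with the key; 36 mm towards -x of the unit from its centre, 76 mm above its underside. With the key up it stands 16 mm above the unit's top face, fully down and released 10 mm.
- polisher_key (a joint): How far the key's stem is down, in m: 0 = up (start), 0.006 = fully down. It slides straight down against 2.5 N of friction and stays where left. A sprung cap on it (2.5 N/mm, gives 5 mm) takes the touch and springs back: the cap gives 1 mm, then the stem slides 6, then the cap gives 4 more. 5 to 6 N takes it fully down; past 12 N the cap is hard.
- stop_box: Grey emergency stop box with yellow top, 70 x 70 x 45 mm, and a red mushroom button (38 mm across) in the middle whose top is 66 mm above the table. Loose, 0.5 kg; to be left alone. Origin: centre of its underside, z up.
- stop_button (a joint): Travel of the red button in m: 0 = up; sprung, 0.005 = fully pressed.
- pad_plaque: Pale grey-green jade plaque, 72 (x) x 50 (y) x 12 mm, lying loose on the light pad's panel, across the pad, its near edge about 55 mm from the yellow key's centre. Origin: centre of its underside.
- green_plaque: Dark green jade plaque, 80 (x) x 50 (y) x 14 mm, loose on the bench. Origin: centre of its underside.
- cream_plaque: Cream jade plaque, 80 (x) x 50 (y) x 14 mm, loose on the bench. Origin: centre of its underside.
Not all that is in view belongs to the job. Of the things that look like the extractor, the middle-sized one is meant. Of the things that look like the power_unit, the larger one is meant.

How it is judged:
By the outcome, as a careful person would: the job done as asked, in the order asked, and still so for the second after the job is handed in, with the robot touching nothing.
It also fails if it takes over 48 s, if anything falls off the work surface, if the arm or the gripper's body presses on something with over 40 N, if the wrist force passes 120 N, or if a joint passes its speed limit or range.

## Robot

A 6-joint arm with a two-finger parallel gripper is mounted at the origin on the work surface. World frame = base frame: x ahead of the robot, y to its left, z up, the work surface at z = 0. Lengths are in m, angles in rad, forces in N, time in s.
With the tool pointing down it reaches from about 0.25 to 0.775 m from the base axis. Payload 4 kg.
Tool frame: the origin (TCP) lies midway between the tips of the shut fingers; the grasp point (between the pads) lies grip_point_offset behind it (grip_point_offset is the distance from the TCP to the grasp point, in m); z points along the fingers, y is the line along which they close (so a half turn about z gives the same grasp; the last joint's range is limited). The gripper opens to 94 mm and grips with 3 to 60 N. Pads are 16 mm wide; open, the fingers measure 119 mm over their backs; the gripper's body (75 mm by 177 mm) begins 78 mm behind the grasp point.
Start: joints at [-1.431, 0.087, 1.371, -0, 1.684, -0.103], TCP at [0.132, -0.534, 0.206] pointing down, gripper open.
Joint ranges: [-3.1, 3.1], [-0.76, 2.03], [0.27, 2.55], [-1.08, 4.22], [0.17, 2.65], [-2.57, 2.57]. Speed limits (rad/s): [2.79, 2.79, 3.14, 3.14, 3.14, 3.14].

## Interface

Orientations are given as [roll, pitch, yaw] about the fixed x, y, z axes, in that order (R = Rz(yaw) Ry(pitch) Rx(roll)).
In Python, from bench import * gives the robot as it stands. The module is installed in compiled form; this text tells all that it offers.
- The arm moves only by the tool apply_moves, never from a script. Its argument "commands" is a list of rows, each a list of 7 numbers: the turn, a rotation vector about the world's x, y, z in rad, then the shift along the world's x, y, z in m, then the opening in per cent of the stroke, from 0 (shut) to 100 (fully open). In form: [[ax, ay, az, x, y, z, jaw], ...]. A call has exactly 5 rows; each row is the pose to reach, as a shift and turn from the pose commanded when the call began; what a row does not reach only later rows make up. A row lasts 1/10 s, in which the tool goes at most 50 mm and 8.59 degrees, less where a joint would pass 70% of its speed; a pose out of reach is approached as far as the arm can. A call with a gripper value outside its range is refused whole. The fingers move at their own pace and stop on an object; the grip force is fixed at half the most. Time passes only in rows, so rows that repeat a pose let the fingers close, or fill a call up. It gives the time, the measured TCP pose, the force, the opening and the grip force at its end, in the units of the state.
- get_obs(): the state, without advancing time (a new reading comes with each control period).
- snapshot(name): name is "side" or "top" or "wrist"; returns a dict with "pixels" (400x640x3 uint8, red, green, blue), "vertical_fov" (degrees; the focal length in pixels is half the picture's height over the tangent of half this angle, whatever the lens; pixels are square), "cx", "cy" (the principal point, pixels), "rvec" (rotation vector, rad) and "tvec" (3), from world to camera coordinates, as OpenCV has them. Camera axes: x right, y down, z forward; pixel columns grow to the right and rows downward; lengths in m; the calibration is good to about 2 mm. A picture is of the moment at which its call begins. There is no depth.
- close_job(): hands the job in; it is judged then, once.
Trained networks look in the newest picture that a camera, given by its name, has taken for a name from the list of things; names that differ only in an ending like _2 or _b are one class to them, and where a whole thing is asked for, a point or a joint stands for the part that bears it (a point fixed in the world has none). Each returns a list of dicts, best first, with "score" (0 to 1); they miss things now and then, are a little off and sometimes report something else, mostly with a low value. They report only what shows in the picture. A call takes as long as a camera call. They do not tell look-alikes from the thing itself.
- masks_of(camera, query): "mask" (400x640 bool, what is visible of it) and "extent" ([left, top, right, bottom] in pixels, round what is visible of it).
- place_of(camera, query): "pixel" ([column, row] in pixels: a listed point, or the origin of a listed thing).
The state is a dict: "time": time; "joint_positions": joint angles; "qvel": joint speeds; "joint_torque": joint torques, N m; "tool_pos": TCP position; "ee_rot": TCP orientation; "wrist_force": force on the tool from outside, world axes, zero at the start; "wrist_torque": the same for the moment, N m; "width": finger opening in m; "finger_force": force on a finger pad.
Only numpy, scipy, OpenCV 4.12 (cv2) and the standard library are available. Lean on these libraries where they do the work, as an engineer would, in place of code of your own. Each camera call takes 0.05 s, during which the arm holds its last target. There are 200 camera calls.

## Working session

There is one attempt and no reset: what is moved stays moved. The work goes in short steps, Python scripts to look and compute and a tool call to move; the robot and the scene stay as the last step left them, time stands still between calls to the robot, and variables do not carry over. Pictures are saved under pics/ and viewed, at most 10 in all, crops included, and the job is handed in when it is done.

Besides the shell and the picture viewer there is one more tool, called by a JSON object that holds its "method" and its "body", one argument or row to a line. apply_moves: Moves the arm, as the interface text tells. Its arguments: {"type":"object","properties":{"commands":{"type":"array"}},"required":["commands"]}

```bash
mkdir -p pics; cat > h.py <<'E'
from bench import *
import numpy as np, cv2
def cam(s):
    f=200/np.tan(np.radians(s["vertical_fov"])/2)
    K=np.array([[f,0,s["cx"]],[0,f,s["cy"]],[0,0,1]]); R=cv2.Rodrigues(np.array(s["rvec"],float))[0]; t=np.array(s["tvec"],float)
    return K,R,t
def ray(s,px,z):
    K,R,t=cam(s); d=R.T@np.linalg.inv(K)@np.array([px[0],px[1],1.]); c=-R.T@t
    return c+d*(z-c[2])/d[2]
def tri(s1,p1,s2,p2):
    P=[np.c_[K@R,K@t] for K,R,t in (cam(s1),cam(s2))]
    X=cv2.triangulatePoints(P[0],P[1],np.array(p1,float).reshape(2,1),np.array(p2,float).reshape(2,1)); return (X[:3]/X[3]).ravel()
def proj(s,X):
    K,R,t=cam(s); v=K@(R@np.array(X,float)+t); return v[:2]/v[2]
E
python3 - <<'E'
from h import *
S={}
for c in("side","top","wrist"):
    S[c]=snapshot(c); cv2.imwrite(f"pics/{c}0.png",S[c]["pixels"][:,:,::-1])
    K,R,t=cam(S[c]); print(c,"cam at",(-R.T@t).round(3))
Z={"pad_key_top":.032,"extractor_key_top":.106,"polisher_key_top":.076,"stop_box":0,"pad_plaque":.016,"light_pad":0,"extractor":0,"power_unit":0}
D={}
for q,z in Z.items():
    for c in S:
        D[c,q]=[(r["pixel"],round(r["score"],2)) for r in place_of(c,q)]
        for p,sc in D[c,q]: print(q,c,np.round(p,1),sc,"at z",z,ray(S[c],p,z).round(3)[:2])
    for p,_ in D["side",q]:
        for p2,_ in D["top",q]:
            X=tri(S["side"],p,S["top"],p2); e=np.abs(proj(S["top"],X)-p2).max()
            if e<5: print("  tri",X.round(4),round(e,1))
o=get_obs(); print(o)
E
```

```text
side cam at [0.574 0.99  0.841]
top cam at [ 0.383 -0.019  1.198]
wrist cam at [ 0.213 -0.513  0.384]
pad_key_top side [369.3 153.5] 0.43 at z 0.032 [ 0.373 -0.332]
pad_key_top top [439.7 282.1] 0.66 at z 0.032 [ 0.368 -0.301]
  tri [ 0.3724 -0.2972  0.0527] 2.0
extractor_key_top side [313.6 171.7] 0.65 at z 0.106 [ 0.562 -0.11 ]
extractor_key_top side [294.5 117.1] 0.49 at z 0.106 [ 0.627 -0.448]
extractor_key_top side [244.1 201.7] 0.39 at z 0.106 [0.744 0.033]
extractor_key_top top [355.2 194. ] 0.7 at z 0.106 [ 0.56  -0.111]
extractor_key_top top [488.2 160.1] 0.65 at z 0.106 [ 0.629 -0.404]
extractor_key_top top [300.3 115.9] 0.63 at z 0.106 [0.737 0.005]
  tri [ 0.5612 -0.1114  0.1046] 0.4
  tri [ 0.6238 -0.3942  0.1335] 0.3
  tri [0.7466 0.0049 0.0836] 1.0
polisher_key_top side [287.7 280.5] 0.62 at z 0.076 [0.622 0.281]
polisher_key_top top [167.4 284.1] 0.69 at z 0.076 [0.376 0.298]
polisher_key_top top [190. 177.] 0.51 at z 0.076 [0.61  0.253]
  tri [0.6189 0.2586 0.0507] 1.5
stop_box side [304.2 255. ] 0.79 at z 0 [0.587 0.122]
stop_box top [252.1 191.8] 0.8 at z 0 [0.587 
[... 988 characters left out ...]
043] 1.2
{'time': 1.35, 'joint_positions': array([-1.43110805e+00,  8.72100911e-02,  1.37072285e+00,  2.48724423e-05,
        1.68359524e+00, -1.03074874e-01]), 'qvel': array([-0.0005222 , -0.00030263,  0.00098654,  0.0004172 , -0.00012958,
        0.00072662]), 'joint_torque': array([ 2.85158185e-04, -3.40039766e+01, -3.02592194e+01,  7.17945071e-02,
        2.38235638e-02,  3.01407566e-07]), 'tool_pos': array([ 0.13223127, -0.53388081,  0.20548875]), 'ee_rot': array([ 3.14152598e+00, -1.79494599e-05,  2.42765953e-01]), 'wrist_force': array([-0.88482618,  0.76567733,  0.258     ]), 'wrist_torque': array([0.10045708, 0.01295087, 0.0137872 ]), 'finger_force': 0.0, 'width': 0.0940149758191022}
```

View images.

View pics/top0.png

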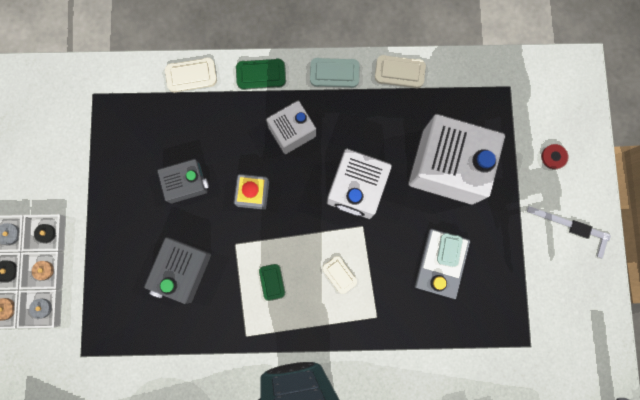

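View pics/side0.png

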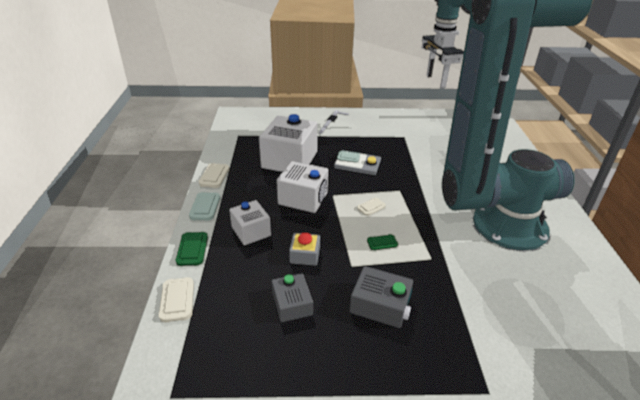

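Top view: yellow key at (440,283), middle extractor's blue key at (355,195), larger power unit's green key at (167,286), stop box at (252,191). Side view: yellow at (372,160), blue at (314,174), green at (399,288). I'll refine these by the cap colours.

```bash
python3 - <<'E'
from h import *
S={c:snapshot(c) for c in("side","top")}
G={"y":((372,160),(440,283),20,35,.032),"b":((314,174),(355,195),105,130,.106),"g":((399,288),(167,286),50,80,.076)}
for k,(ps,pt,h0,h1,z) in G.items():
    P={}
    for c,p in(("side",ps),("top",pt)):
        H=cv2.cvtColor(S[c]["pixels"],cv2.COLOR_RGB2HSV).astype(int)
        m=(H[...,0]>=h0)&(H[...,0]<=h1)&(H[...,1]>120)&(H[...,2]>60)
        yy,xx=np.mgrid[:400,:640]; m&=(abs(xx-p[0])<16)&(abs(yy-p[1])<16)
        n,l,st,ce=cv2.connectedComponentsWithStats(m.astype(np.uint8)); i=1+st[1:,4].argmax()
        # bounding box of cap: side walls are visible too
        P[c]=ce[i]; print(k,c,st[i],ce[i].round(1),ray(S[c],ce[i],z).round(4)[:2])
    print("  tri",tri(S["side"],P["side"],S["top"],P["top"]).round(4))
big=[cv2.resize(S[c]["pixels"][y-40:y+40,x-40:x+40],(260,260),interpolation=cv2.INTER_CUBIC) for j,c in((0,"side"),(1,"top")) for k in G for x,y in[G[k][j]]]
cv2.imwrite("pics/keys.png",np.vstack([np.hstack(big[:3]),np.hstack(big[3:])])[:,:,::-1])
E
```

```text
y side [368 157   8   7  47] [371.4 160.1] [ 0.37   -0.2906]
y top [433 276  13  14 143] [439.1 282.7] [ 0.3665 -0.2999]
  tri [ 0.3672 -0.3018  0.0248]
b side [310 170   9   7  50] [314.1 173.5] [ 0.5609 -0.1002]
b top [348 189  14  14 151] [354.6 195.1] [ 0.5577 -0.1098]
  tri [ 0.5597 -0.1105  0.0988]
g side [392 283  13  11 114] [398.4 288.3] [0.3774 0.3048]
g top [160 279  14  13 143] [166.5 285.2] [0.3736 0.2997]
  tri [0.3747 0.3008 0.0714]
```

View pics/keys.png

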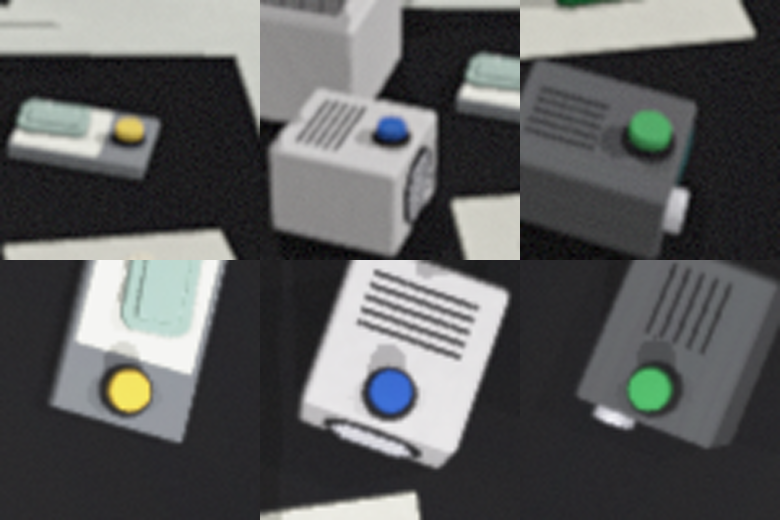

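The points agree: yellow (0.367,-0.300,0.032), blue (0.559,-0.110,0.106), green (0.375,0.300,0.076). I'll shut the fingers and move above the yellow key.

{"method": "apply_moves", "body": {
  "commands": [
    [0,0,0,0.03,0.03,0,0],
    [0,0,0,0.06,0.06,0,0],
    [0,0,0,0.09,0.09,0,0],
    [0,0,0,0.12,0.12,0,0],
    [0,0,0,0.15,0.15,0,0]
  ]
}}

```text
time: 1.95
tool_pos: [0.2832, -0.3826, 0.2057]
ee_rot: [3.141, -0.0, 0.242]
wrist_force: [0.8, -0.3, -1.0]
width: 0.0573
finger_force: 0.0
```

{"method": "apply_moves", "body": {
  "commands": [
    [0,0,0,0.03,0.03,0,0],
    [0,0,0,0.06,0.06,0,0],
    [0,0,0,0.085,0.084,-0.02,0],
    [0,0,0,0.085,0.084,-0.06,0],
    [0,0,0,0.085,0.084,-0.106,0]
  ]
}}

```text
time: 2.45
tool_pos: [0.3693, -0.3, 0.1004]
ee_rot: [3.137, -0.003, 0.246]
wrist_force: [0.0, -0.2, 0.0]
width: 0.0175
finger_force: 0.0
```

{"method": "apply_moves", "body": {
  "commands": [
    [0,0,0,0,0,-0.02,0],
    [0,0,0,0,0,-0.04,0],
    [0,0,0,0,0,-0.045,0],
    [0,0,0,0,0,-0.045,0],
    [0,0,0,0,0,-0.045,0]
  ]
}}

```text
time: 2.95
tool_pos: [0.3679, -0.3006, 0.0558]
ee_rot: [3.14, -0.001, 0.243]
wrist_force: [1.0, 0.5, 0.4]
width: 0.0005
finger_force: 0.0
```

{"method": "apply_moves", "body": {
  "commands": [
    [0,0,0,0,0,-0.01,0],
    [0,0,0,0,0,-0.018,0],
    [0,0,0,0,0,-0.02,0],
    [0,0,0,0,0,-0.022,0],
    [0,0,0,0,0,-0.023,0]
  ]
}}

```text
time: 3.45
tool_pos: [0.3671, -0.2997, 0.0315]
ee_rot: [-3.141, 0.0, 0.243]
wrist_force: [-1.3, 0.6, 2.1]
width: 0.0005
finger_force: 1.0
```

{"method": "apply_moves", "body": {
  "commands": [
    [0,0,0,0,0,-0.001,0],
    [0,0,0,0,0,-0.002,0],
    [0,0,0,0,0,-0.003,0],
    [0,0,0,0,0,-0.004,0],
    [0,0,0,0,0,-0.004,0]
  ]
}}

```text
time: 3.95
tool_pos: [0.3672, -0.2998, 0.0274]
ee_rot: [-3.142, 0.0, 0.243]
wrist_force: [-0.7, 2.1, 2.7]
width: 0.0005
finger_force: 1.1
```

{"method": "apply_moves", "body": {
  "commands": [
    [0,0,0,0,0,-0.001,0],
    [0,0,0,0,0,-0.002,0],
    [0,0,0,0,0,-0.003,0],
    [0,0,0,0,0,-0.004,0],
    [0,0,0,0,0,-0.004,0]
  ]
}}

```text
time: 4.45
tool_pos: [0.3673, -0.3, 0.0239]
ee_rot: [3.141, -0.0, 0.243]
wrist_force: [-2.0, 1.8, 5.7]
width: 0.0002
finger_force: 2.8
```

{"method": "apply_moves", "body": {
  "commands": [
    [0,0,0,0,0,-0.0005,0],
    [0,0,0,0,0,-0.001,0],
    [0,0,0,0,0,-0.001,0],
    [0,0,0,0,0,-0.001,0],
    [0,0,0,0,0,-0.001,0]
  ]
}}

```text
time: 4.95
tool_pos: [0.3674, -0.3, 0.0233]
ee_rot: [3.141, -0.0, 0.243]
wrist_force: [-1.7, 2.9, 7.3]
width: 0.0003
finger_force: 3.5
```

{"method": "apply_moves", "body": {
  "commands": [
    [0,0,0,0,0,0.005,0],
    [0,0,0,0,0,0.02,0],
    [0,0,0,0,0,0.06,0],
    [0,0,0,0,0,0.1,0],
    [0,0,0,0,0,0.14,0]
  ]
}}

```text
time: 5.45
tool_pos: [0.3672, -0.2999, 0.1634]
ee_rot: [3.141, -0.0, 0.243]
wrist_force: [0.2, -1.4, 0.1]
width: 0.0003
finger_force: 0.0
```

{"method": "apply_moves", "body": {
  "commands": [
    [0,0,0,0.03,0.03,0.01,0],
    [0,0,0,0.06,0.06,0.01,0],
    [0,0,0,0.09,0.09,0.01,0],
    [0,0,0,0.12,0.12,0.01,0],
    [0,0,0,0.15,0.15,0.01,0]
  ]
}}

```text
time: 5.95
tool_pos: [0.5186, -0.1488, 0.1722]
ee_rot: [3.141, -0.001, 0.243]
wrist_force: [0.6, -0.8, -0.6]
width: 0.0004
finger_force: 0.0
```

{"method": "apply_moves", "body": {
  "commands": [
    [0,0,0,0.03,0.03,0,0],
    [0,0,0,0.042,0.04,-0.02,0],
    [0,0,0,0.042,0.04,-0.04,0],
    [0,0,0,0.042,0.04,-0.04,0],
    [0,0,0,0.042,0.04,-0.04,0]
  ]
}}

```text
time: 6.45
tool_pos: [0.5591, -0.11, 0.132]
ee_rot: [-3.141, 0.001, 0.243]
wrist_force: [-0.1, -0.3, 0.4]
width: 0.0003
finger_force: 0.0
```

```bash
python3 - <<'E'
from h import *
o=get_obs(); print(o["tool_pos"],o["wrist_force"])
s=snapshot("side"); t=snapshot("top")
print(proj(s,o["tool_pos"]),proj(t,o["tool_pos"]))
c=lambda im,x,y:cv2.resize(im["pixels"][y-50:y+50,x-65:x+65],(390,300),interpolation=cv2.INTER_CUBIC)
cv2.imwrite("pics/b1.png",np.vstack([np.hstack([c(s,314,165),c(s,372,160)]),np.hstack([c(t,355,195),c(t,440,275)])])[:,:,::-1])
E
```

```text
[ 0.55907433 -0.10995748  0.13200828] [-0.10942561 -0.27780295  0.38596344]
[314.78339531 164.02157522] [355.63001685 192.4857271 ]
```

View pics/b1.png

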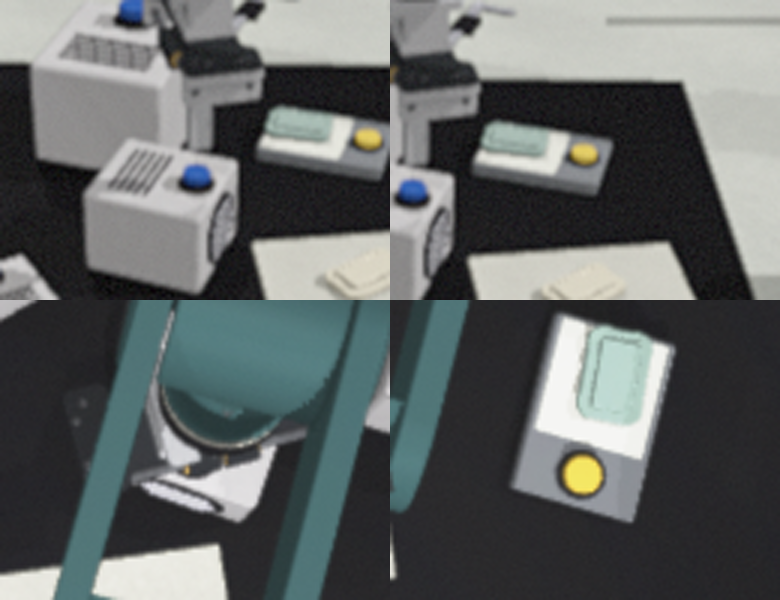

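The tip is right above the blue key: in the side crop the tip is at about (198,148) and the key at (197,175). The pad is in place and its yellow key sits lower than before.

{"method": "apply_moves", "body": {
  "commands": [
    [0,0,0,0,0,-0.015,0],
    [0,0,0,0,0,-0.023,0],
    [0,0,0,0,0,-0.025,0],
    [0,0,0,0,0,-0.027,0],
    [0,0,0,0,0,-0.028,0]
  ]
}}

```text
time: 7.05
tool_pos: [0.559, -0.11, 0.1047]
ee_rot: [3.142, 0.0, 0.243]
wrist_force: [-2.0, 0.2, 2.4]
width: 0.0006
finger_force: 1.2
```

{"method": "apply_moves", "body": {
  "commands": [
    [0,0,0,0,0,-0.001,0],
    [0,0,0,0,0,-0.002,0],
    [0,0,0,0,0,-0.003,0],
    [0,0,0,0,0,-0.004,0],
    [0,0,0,0,0,-0.004,0]
  ]
}}

```text
time: 7.55
tool_pos: [0.5593, -0.11, 0.1004]
ee_rot: [3.141, -0.0, 0.243]
wrist_force: [-0.9, -0.3, 1.6]
width: 0.0012
finger_force: 1.1
```

{"method": "apply_moves", "body": {
  "commands": [
    [0,0,0,0,0,-0.001,0],
    [0,0,0,0,0,-0.002,0],
    [0,0,0,0,0,-0.003,0],
    [0,0,0,0,0,-0.0035,0],
    [0,0,0,0,0,-0.0035,0]
  ]
}}

```text
time: 8.05
tool_pos: [0.5594, -0.11, 0.0978]
ee_rot: [3.141, -0.001, 0.243]
wrist_force: [-2.2, 0.0, 6.0]
width: 0.0004
finger_force: 3.0
```

{"method": "apply_moves", "body": {
  "commands": [
    [0,0,0,0,0,-0.0005,0],
    [0,0,0,0,0,-0.001,0],
    [0,0,0,0,0,-0.001,0],
    [0,0,0,0,0,-0.001,0],
    [0,0,0,0,0,-0.001,0]
  ]
}}

```text
time: 8.55
tool_pos: [0.5594, -0.11, 0.0973]
ee_rot: [3.141, -0.001, 0.243]
wrist_force: [-2.7, -0.4, 6.9]
width: 0.0008
finger_force: 3.6
```

{"method": "apply_moves", "body": {
  "commands": [
    [0,0,0,0,0,0.005,0],
    [0,0,0,0,0,0.02,0],
    [0,0,0,0,0,0.05,0],
    [0,0,0,0,0,0.08,0],
    [0,0,0,0,0,0.1,0]
  ]
}}

```text
time: 9.05
tool_pos: [0.5603, -0.1099, 0.199]
ee_rot: [3.14, -0.003, 0.243]
wrist_force: [-0.3, -0.3, -0.3]
width: 0.0005
finger_force: 0.0
```

{"method": "apply_moves", "body": {
  "commands": [
    [0,0,0,-0.02,0.04,0,0],
    [0,0,0,-0.04,0.08,0,0],
    [0,0,0,-0.06,0.12,0,0],
    [0,0,0,-0.08,0.16,0,0],
    [0,0,0,-0.1,0.2,0,0]
  ]
}}

```text
time: 9.55
tool_pos: [0.4586, 0.0917, 0.1966]
ee_rot: [-3.141, -0.002, 0.242]
wrist_force: [1.0, -0.3, -0.9]
width: 0.0005
finger_force: 0.0
```

{"method": "apply_moves", "body": {
  "commands": [
    [0,0,0,-0.02,0.04,0,0],
    [0,0,0,-0.04,0.08,0,0],
    [0,0,0,-0.06,0.12,0,0],
    [0,0,0,-0.08,0.16,-0.01,0],
    [0,0,0,-0.084,0.2,-0.02,0]
  ]
}}

```text
time: 10.05
tool_pos: [0.3738, 0.2922, 0.1773]
ee_rot: [-3.14, -0.003, 0.244]
wrist_force: [0.1, -0.3, 0.1]
width: 0.0006
finger_force: 0.0
```

{"method": "apply_moves", "body": {
  "commands": [
    [0,0,0,0,0.01,-0.03,0],
    [0,0,0,0,0.01,-0.06,0],
    [0,0,0,0,0.01,-0.075,0],
    [0,0,0,0,0.01,-0.075,0],
    [0,0,0,0,0.01,-0.075,0]
  ]
}}

```text
time: 10.55
tool_pos: [0.3756, 0.3004, 0.1017]
ee_rot: [-3.141, -0.001, 0.243]
wrist_force: [0.4, -0.6, 0.4]
width: 0.0003
finger_force: 0.0
```

{"method": "apply_moves", "body": {
  "commands": [
    [0,0,0,0,0,-0.015,0],
    [0,0,0,0,0,-0.022,0],
    [0,0,0,0,0,-0.024,0],
    [0,0,0,0,0,-0.026,0],
    [0,0,0,0,0,-0.027,0]
  ]
}}

```text
time: 11.05
tool_pos: [0.3757, 0.3003, 0.075]
ee_rot: [-3.141, -0.001, 0.243]
wrist_force: [-0.4, -1.5, 2.1]
width: 0.0003
finger_force: 1.2
```

{"method": "apply_moves", "body": {
  "commands": [
    [0,0,0,0,0,-0.001,0],
    [0,0,0,0,0,-0.002,0],
    [0,0,0,0,0,-0.003,0],
    [0,0,0,0,0,-0.004,0],
    [0,0,0,0,0,-0.004,0]
  ]
}}

```text
time: 11.55
tool_pos: [0.3757, 0.3003, 0.0701]
ee_rot: [-3.141, -0.001, 0.243]
wrist_force: [0.7, -0.4, 2.2]
width: 0.0006
finger_force: 1.1
```

{"method": "apply_moves", "body": {
  "commands": [
    [0,0,0,0,0,-0.001,0],
    [0,0,0,0,0,-0.002,0],
    [0,0,0,0,0,-0.003,0],
    [0,0,0,0,0,-0.0035,0],
    [0,0,0,0,0,-0.0035,0]
  ]
}}

```text
time: 12.05
tool_pos: [0.3757, 0.3003, 0.0675]
ee_rot: [-3.141, -0.001, 0.243]
wrist_force: [0.3, -1.5, 6.5]
width: 0.0007
finger_force: 3.4
```

{"method": "apply_moves", "body": {
  "commands": [
    [0,0,0,0,0,-0.0004,0],
    [0,0,0,0,0,-0.0008,0],
    [0,0,0,0,0,-0.0008,0],
    [0,0,0,0,0,-0.0008,0],
    [0,0,0,0,0,-0.0008,0]
  ]
}}

```text
time: 12.55
tool_pos: [0.3757, 0.3003, 0.067]
ee_rot: [-3.141, -0.002, 0.243]
wrist_force: [-0.6, -0.6, 8.9]
width: 0.0003
finger_force: 3.9
```

{"method": "apply_moves", "body": {
  "commands": [
    [0,0,0,0,0,0.005,0],
    [0,0,0,0,0,0.02,0],
    [0,0,0,0,0,0.06,0],
    [0,0,0,0,0,0.1,0],
    [0,0,0,0,0,0.14,0]
  ]
}}

```text
time: 13.05
tool_pos: [0.374, 0.2997, 0.2057]
ee_rot: [3.141, 0.004, 0.243]
wrist_force: [0.6, 0.2, -0.3]
width: 0.0004
finger_force: 0.0
```

{"method": "apply_moves", "body": {
  "commands": [
    [0,0,0,-0.03,0.03,0.01,0],
    [0,0,0,-0.06,0.06,0.02,0],
    [0,0,0,-0.09,0.09,0.02,0],
    [0,0,0,-0.11,0.11,0.02,0],
    [0,0,0,-0.11,0.11,0.02,0]
  ]
}}

```text
time: 13.55
tool_pos: [0.2623, 0.4115, 0.2246]
ee_rot: [3.141, 0.003, 0.248]
wrist_force: [0.9, -0.4, -0.9]
width: 0.0008
finger_force: 0.0
```

```bash
python3 - <<'E'
from h import *
S={c:snapshot(c) for c in("side","top")}
G={"y":((372,160),(440,283),20,35,.026),"b":((314,174),(355,195),105,130,.1),"g":((399,288),(167,286),50,80,.07)}
for k,(ps,pt,h0,h1,z) in G.items():
    P={}
    for c,p in(("side",ps),("top",pt)):
        H=cv2.cvtColor(S[c]["pixels"],cv2.COLOR_RGB2HSV).astype(int)
        m=(H[...,0]>=h0)&(H[...,0]<=h1)&(H[...,1]>120)&(H[...,2]>60)
        yy,xx=np.mgrid[:400,:640]; m&=(abs(xx-p[0])<16)&(abs(yy-p[1])<16)
        n,l,st,ce=cv2.connectedComponentsWithStats(m.astype(np.uint8))
        if n<2: print(k,c,"hidden"); continue
        i=1+st[1:,4].argmax(); P[c]=ce[i]; print(k,c,st[i],ce[i].round(1))
    if len(P)==2: print("  tri",tri(S["side"],P["side"],S["top"],P["top"]).round(4))
o=get_obs(); print(o["time"],o["tool_pos"],o["wrist_force"])
cv2.imwrite("pics/end.png",np.vstack([S["side"]["pixels"][100:380],S["top"]["pixels"][60:380]])[:,:,::-1])
E
```

```text
y side [367 159   9   6  42] [371.1 161.5]
y top [432 276  14  14 150] [438.7 282.6]
  tri [ 0.3674 -0.3023  0.0191]
b side [310 172   9   7  51] [314.1 175.1]
b top [348 189  14  14 151] [354.4 195.5]
  tri [ 0.5598 -0.1106  0.0934]
g side [392 285  13  11 121] [398.1 290. ]
g top [161 279  14  13 141] [167.2 285.2]
  tri [0.3747 0.3009 0.0658]
13.65 [0.26467285 0.40974111 0.22467947] [-0.36043326 -0.31327186 -0.15953488]
```

View pics/end.png

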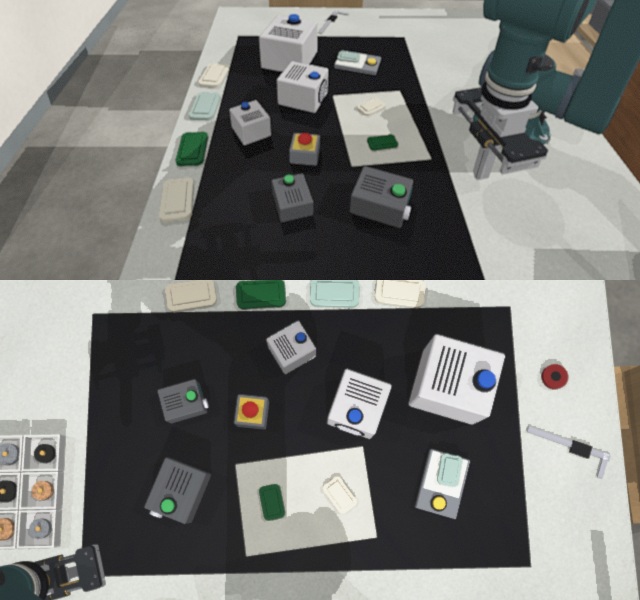

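All three caps now stand about 5.5 to 6 mm lower than at the start (0.0248→0.0191, 0.0988→0.0934, 0.0714→0.0658). The units, plaques and stop box are where they were, and the arm is clear of them.

```bash
python3 -c "
from bench import *
print(close_job())"
```

```text
the job is handed in; nothing more can be done
None
```

I pressed the yellow, blue and green keys in that order; the camera shows all three staying down and nothing else moved, and I handed the job in at about 13.7 s (its verdict was not shown).

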